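Lock the mist-pump box's cover stud with the slot key

TASK

The access cover of the grey mist-pump box is still unlocked: its slotted brass stud stands proud. Take the orange-handled key from its stand, press the stud down with the key's blade and turn it clockwise, about a quarter turn, until it drops into its catch and stays down flush when you let up; then put the key back upright in its stand. Keep the fingers off the stud, and leave everything else on the shelf where it is.

Things in the scene. Friction and masses are not known exactly. Their poses are not given: they have to be found in the camera images.
- pump_box: Grey box, 170 (x) x 150 (y) x 70 mm high, fixed. Origin: centre of its underside, z up. A black bezel ring (outer diameter 82, inner 55, top 76 mm above the shelf) in the middle of its top surrounds the brass stud, which is on the box's vertical centre axis. Two red bars on the cover, along the box's y, show roughly where the slot's ends point when locked. Two black hose stubs on its +y side.
- stud_head: The stud's round brass head, diameter 50 mm. Origin: centre of its top face, z up. A straight slot 8.5 mm wide and 11 mm deep, with a black floor, runs right across it along this body's x, open at both ends. Unlocked, its top is 82 mm above the shelf, 6 mm proud of the bezel; locked, it is flush with the bezel, 76 mm up.
- stud_press (a joint): How far the stud is pressed down, m: 0 = up, 0.014 = bottomed. A spring pushes it up: 4 N at 0, 7 N at 0.006, 9 N at 0.0105, 10.5 N at 0.014. To turn, it must be pressed past 0.0105 (best to the bottom) to pass under a hidden rib. In its catch it rests at about 0.006; let up too early it stays near 0.0105 under the rib: press and turn further.
- stud_turn (a joint): The stud's turn, rad, growing clockwise from above; at 0 the slot lies along the box's x. Starts at 0 to 0.18; pressed, it turns easily (0.05 N m). The catch is at about 1.4, but up to 0.1 more or less from box to box, and is only felt: a firm stop comes 0.05 past its middle. Let up there, the spring lifts the stud into the catch and it can turn no more.
- key: Slot key, 126 mm long, 0.14 to 0.24 kg, upright in its stand, blade down. Origin: middle of the blade's lower edge; z up along the key. Steel blade 34 (x) x 5 mm (y), z = 0 to 26; round shank, diameter 18, to z = 60; black collar 68 (x) x 46 (y), z = 60 to 66; orange handle 46 (x) x 24 (y), z = 66 to 126, to be gripped from above across y.
- key_stand: The key's stand, fixed: white hollow block 70 (x) x 54 (y) mm, rim 72 mm above the shelf, on an aluminium foot 100 x 84 mm. Opening 46 (x) x 30 (y) mm, centred, down to 8 mm. Origin: centre of the underside, z up. The key hangs in it with its collar on the rim: key's origin 12 mm above the stand's, key's x along the stand's x (either way round).
- trays: Two tiers of clear acrylic tray, 170 x 400 mm, 131 mm high, at the back of the shelf: leave alone. Origin: centre of the underside.
- spoon: Steel spoon on the upper tray: leave it.
- tweezers: Green silicone tweezers on the upper tray: leave them.
- bowl: White ceramic bowl in the lower tray: leave it.
- vine_anchor: Terracotta-coloured resin vine anchor in the lower tray: leave it.
- spray_bottle: Amber bottle, 150 mm high, back left: leave it.
- food_jar: Green jar, 85 mm high, back right, short of the fixed lamp dome (hung 185 to 270 mm up, near the shelf's right edge; keep clear of it): leave it.
Mind the look-alikes: they are no part of the job. Leave any blue or pink look-alike of the key alone.

How it is judged:
By the outcome, as a careful person would: the job done as asked, in the order asked, and still so for the second after the job is handed in, with the robot touching nothing.
It also fails if it takes over 64 s, if anything falls off the work surface, if the arm or the gripper's body presses on something with over 40 N, if the wrist force passes 120 N, or if a joint passes its speed limit or range.

ROBOT

A 7-joint arm with a two-finger parallel gripper is mounted at the origin on the work surface. World frame = base frame: x ahead of the robot, y to its left, z up, the work surface at z = 0. Lengths are in m, angles in rad, forces in N, time in s.
With the tool pointing down it reaches from about 0.35 to 0.9 m from the base axis. Payload 8.1 kg.
Tool frame: the origin (TCP) lies between the finger pads; the fingertips stand 8 mm ahead of it and the grasp point (between the pads) lies 11 mm behind it (arm.tcp_to_tips is the distance from the TCP to the fingertips, in m); z points along the fingers, x is the direction in which the jaws open and shut, and the axes are right-handed (so a half turn about z gives the same grasp; the last joint's range is limited). The gripper opens to 92 mm and grips with 3 to 60 N. Pads are 19 mm wide; open, the fingers measure 130 mm over their backs; the gripper's body (75 mm by 190 mm) begins 47 mm behind the grasp point.
Start: joints at [-1.312, 0.434, 0.025, 1.573, -0.012, 1.134, -0.075], TCP at [0.221, 0.585, 0.213] pointing down, gripper open.
Joint ranges: [-2.62, 2.62], [-0.44, 2.09], [-1.27, 1.32], [0.08, 2.57], [-1.32, 4.46], [0.12, 2], [-2.74, 2.74]. Speed limits (rad/s): [2.22, 2.22, 3.01, 3.01, 3.14, 3.14, 3.14].

INTERFACE

Orientations are given as a rotation vector (axis times angle).
In Python, from cell import arm, eyes gives the robot as it stands.
- The arm moves only by the tool play_rows, never from a script. Its argument "rows" is a list of rows, each a list of 3 entries, a list of its own where there are three numbers: the shift along the tool's x, y, z each as a share of 50 cm, from -1 to 1, then the turn, a rotation vector about the tool's x, y, z each as a share of 60 degrees, from -1 to 1, then the opening, from -1 (shut) to 1 (fully open), so that 0 is half open. In form: [[[dx, dy, dz], [ax, ay, az], grip], ...]. A call has 1 to 10 rows; each row is the pose to reach, as a shift and turn from the pose commanded when the call began, along the tool's axes at that moment; what a row does not reach only later rows make up. A row lasts 1/10 s, in which the tool goes at most 50 mm and 8.59 degrees, less where a joint would pass 70% of its speed; a pose out of reach is approached as far as the arm can. A call with a number of a shift or a turn outside -1 to 1 is refused whole. A call with a gripper value outside its range is refused whole. The fingers move at their own pace and stop on an object; "newtons" is the grip in N (left out, the last holds). Time passes only in rows, so rows that repeat a pose let the fingers close. It gives the time, the measured TCP pose, the force and the opening at its end, in the units of the state.
- arm.observe(): the state, without advancing time (a new reading comes with each control period).
- eyes.get_image(name): name is "side" or "top" or "wrist"; returns (picture, depth): 480x640x3 uint8, red, green, blue; 480x640 float32, m along the optical axis (not along the pixel's ray), 0 where there is no reading.
- eyes.get_calibration(name): a dict with "intrinsics" (3x3 intrinsics, pixels), "R" (3x3) and "t" (3): a world point X has camera coordinates R X + t. Camera axes: x right, y down, z forward; pixel columns grow to the right and rows downward; lengths in m; the calibration is good to about 2 mm. A picture is of the moment at which its call begins: read the wrist's pose just before it. get_calibration takes no time and is no camera call; for the wrist camera it gives the pose at the moment of the call.
- arm.sign_off(): hands the job in, once; it reports no verdict.
The state is a dict: "clock": time; "joints": joint angles; "dq": joint speeds; "joint_efforts": joint torques, N m; "position": TCP position; "ee_rot": TCP orientation; "force": force on the tool from outside, world axes, zero at the start; "ft_torque": the same for the moment, N m; "width": opening from 0.0 (shut) to 1.0 (fully open).
Only numpy, scipy, OpenCV 4.12 (cv2) and the standard library are available. Lean on these libraries where they do the work, as an engineer would, in place of code of your own. Each camera call takes 0.05 s, during which the arm holds its last target.

## Working session

There is one attempt and no reset: what is moved stays moved. The work goes in short steps, Python scripts to look and compute and a tool call to move; the robot and the scene stay as the last step left them, time stands still between calls to the robot, and variables do not carry over. Pictures are saved under pics/ and viewed, and the job is handed in when it is done.

Besides the shell and the picture viewer there is one more tool, called as name(argument=value, ...) on one line, values as JSON. play_rows: Moves the arm, as the interface text tells. Its arguments: {"type":"object","properties":{"rows":{"type":"array","items":{"type":"array"}},"newtons":{"type":"number"}},"required":["rows"]}

```bash
ls; mkdir -p pics
python3 - <<'E'
from cell import arm, eyes
import cv2,numpy as np
print(arm.observe())
for n in ("top","side","wrist"):
    p,d=eyes.get_image(n); c=eyes.get_calibration(n)
    cv2.imwrite(f"pics/{n}0.png",p[:,:,::-1]); np.savez(f"{n}0.npz",p=p,d=d,K=c["intrinsics"],R=c["R"],t=c["t"])
    print(n,c, (d>0).mean())
E
```

```text
pics
{'clock': 0.0, 'joints': array([-1.31160372,  0.43522738,  0.02494811,  1.57412896, -0.01160332,
        1.13399791, -0.07509732]), 'dq': array([-0.00068372, -0.00198744, -0.00012311,  0.00058356,  0.00078753,
        0.00017817,  0.0009235 ]), 'joint_efforts': array([-1.21255263e-03, -6.67855453e+01,  9.84328799e-01, -3.14454138e+01,
       -6.07521040e-02,  4.31434333e-02,  1.68864899e-04]), 'position': array([0.22106613, 0.58400645, 0.21242965]), 'ee_rot': array([ 2.58405365e+00,  1.78488852e+00, -1.96307297e-03]), 'force': array([ 0.16970454, -0.45685075,  0.26306406]), 'ft_torque': array([-0.01173839,  0.0227241 , -0.09707056]), 'width': 1.0021575393010016}
top {'intrinsics': array([[511.89812739,   0.        , 323.19679336],
       [  0.        , 511.89812739, 244.03921299],
       [  0.        ,   0.        ,   1.        ]]), 'R': array([[-0.07422689, -0.99723935, -0.00201194],
       [-0.97702163,  0.07312595, -0.20020324],
       [ 0.19979767, -0.01289476, -0.97975232]]), 't': array([0.02114347, 0.61456082, 1.14110787])} 0.9961100260416667
side {'intrinsics': array([[461.70990691,   0.        , 318.02755426],
       [  0.        , 461.70990691, 238.49969131],
       [  0.        ,   0.        ,   1.        ]]), 'R': array([[ 0.90612243, -0.42218835,  0.02644136],
       [-0.1831235 , -0.44783978, -0.87516016],
       [ 0.38132392,  0.78816022, -0.48311028]]), 't': array([-0.57060903,  0.20555324,  0.96169723])} 0.9958268229166667
wrist {'intrinsics': array([[385.92554619,   0.        , 318.23693694],
       [  0.        , 385.92554619, 242.49269325],
       [  0.        ,   0.        ,   1.        ]]), 'R': array([[ 0.35399735,  0.93524487, -0.00170235],
       [ 0.8943879 , -0.33799942,  0.29296191],
       [ 0.27341573, -0.1052303 , -0.9561226 ]]), 't': array([-0.62477824, -0.03716946,  0.3909259 ])} 0.9960807291666667
```

View pics/top0.png

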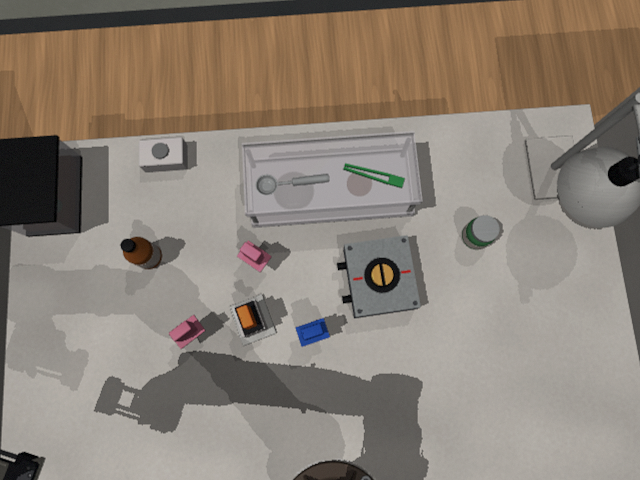

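View pics/side0.png

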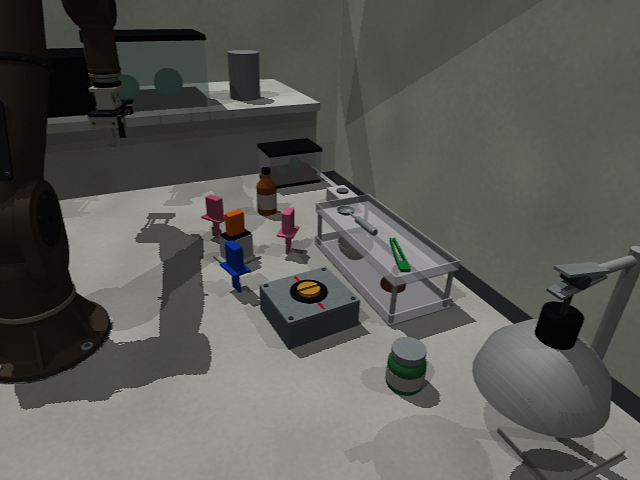

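View pics/wrist0.png

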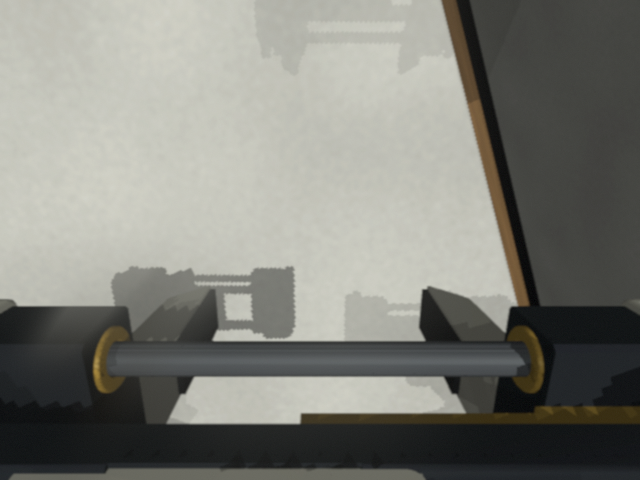

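The candidates in the top view are orange (249,318) in the white stand, pink (253,256) and (187,331), and blue (312,332). By the description I choose orange at (249,318). Next I'll take a close crop of it and measure.

```bash
cat > h.py <<'E'
import numpy as np,cv2
def load(n):
    z=np.load(n); return z
def ray(uv,z,K,R,t):
    uv=np.atleast_2d(np.asarray(uv,float))
    d=np.c_[(uv[:,0]-K[0,2])/K[0,0],(uv[:,1]-K[1,2])/K[1,1],np.ones(len(uv))]@R
    o=-R.T@t
    return o+d*((z-o[2])/d[:,2])[:,None]
def pts(d,K,R,t):
    v,u=np.mgrid[:480,:640]
    c=np.stack([(u-K[0,2])/K[0,0]*d,(v-K[1,2])/K[1,1]*d,d],-1)
    return (c-t)@R
def rect(P):
    r=cv2.minAreaRect((P[:,:2]*1000).astype(np.float32)); return r
E
python3 - <<'E'
import numpy as np,cv2
from h import *
z=load("top0.npz");p,d,K,R,t=[z[k] for k in "pdKRt"]
X=pts(d,K,R,t); hsv=cv2.cvtColor(p,cv2.COLOR_RGB2HSV)
H,S,V=[hsv[...,i].astype(int) for i in range(3)]
reg=np.zeros((480,640),bool);reg[280:355,215:290]=1
m=reg&(H>5)&(H<20)&(S>150)
top=m&(X[...,2]>.128)
print("orange",m.sum(),top.sum(),"z",np.percentile(X[m][:,2],[5,50,95]))
v,u=np.nonzero(top); print("handle rect (ray z=.138)",rect(ray(np.c_[u,v],.138,K,R,t)))
v,u=np.nonzero(reg&(X[...,2]>.060)&(X[...,2]<.080)&~m);P=X[v,u];print("rim/collar",len(u),rect(P))
f=reg&(X[...,2]>.003)&(X[...,2]<.02); 
# box top
reg2=np.zeros((480,640),bool);reg2[225:325,330:430]=1
b=reg2&(X[...,2]>.064)&(X[...,2]<.076); P=X[b]; r=rect(P);print("box",b.sum(),np.median(P[:,2]),r)
b2=reg2&(S>100)&(H>12)&(H<30)&(X[...,2]>.06);v,u=np.nonzero(b2);P=ray(np.c_[u,v],.082,K,R,t);print("brass",len(u),rect(P),P.mean(0),np.median(X[b2][:,2]),cv2.minEnclosingCircle((P[:,:2]*1000).astype(np.float32)))
rd=reg2&(S>120)&((H<6)|(H>174));v,u=np.nonzero(rd);P=ray(np.c_[u,v],.071,K,R,t);print("red",len(u),cv2.fitLine((P[:,:2]).astype(np.float32),2,0,.01,.01).ravel())
a=cv2.resize(p[290:350,215:290],None,fx=5,fy=5,interpolation=3);b=cv2.resize(p[225:325,330:430],None,fx=4,fy=4,interpolation=3)
c=np.zeros((400,790,3),np.uint8);c[:300,:375]=a;c[:,385:785]=b;cv2.imwrite("pics/crop.png",c[...,::-1])
E
```

```text
orange 345 254 z [0.07923985 0.13695811 0.14127462]
handle rect (ray z=.138) ((453.6166076660156, 154.1769256591797), (46.63618850708008, 25.42645835876465), 17.702125549316406)
rim/collar 356 ((454.4357604980469, 156.91766357421875), (70.49565887451172, 54.56026077270508), 17.339454650878906)
box 4108 0.07052274498428153 ((529.5122680664062, -153.81500244140625), (170.66587829589844, 150.4815673828125), 3.9905717372894287)
brass 364 ((530.8463134765625, -153.1062774658203), (50.47140121459961, 50.664127349853516), 85.72879791259766) [ 0.52954496 -0.15313616  0.082     ] 0.08154038234785528 ((529.8345947265625, -152.1835174560547), 26.670001983642578)
red 42 [ 0.07103638 -0.9974737   0.5306298  -0.15366584]
```

View pics/crop.png

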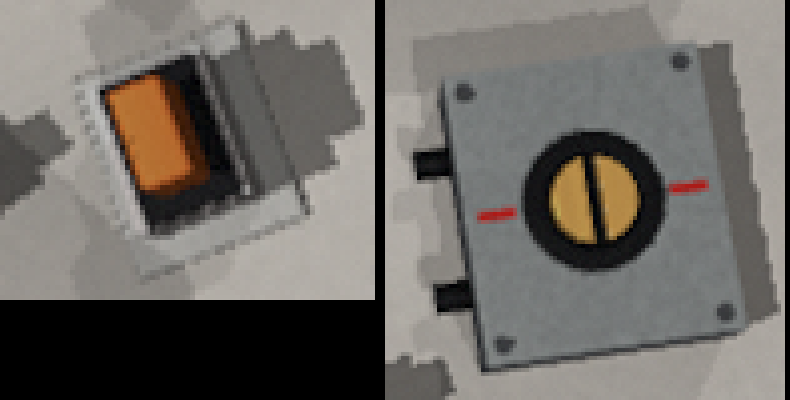

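The crop shows an orange handle with a black collar in the white stand. The slot runs almost along the box's x, and the red bars along its y. Next I'll check neighbour heights and wrist-camera geometry.

Run:
```python
import numpy as np,cv2
from h import *
from cell import arm
from scipy.spatial.transform import Rotation as Ro
z=load("top0.npz");p,d,K,R,t=[z[k] for k in "pdKRt"]
X=pts(d,K,R,t); hsv=cv2.cvtColor(p,cv2.COLOR_RGB2HSV);H,S,V=[hsv[...,i].astype(int) for i in range(3)]
for n,(r0,r1,c0,c1) in dict(pinkA=(240,275,235,275),pinkB=(312,350,165,208),blue=(315,350,293,332)).items():
    P=X[r0:r1,c0:c1][S[r0:r1,c0:c1]>90]; print(n,len(P),P.mean(0).round(3),np.percentile(P[:,2],99).round(3),P.min(0).round(3),P.max(0).round(3))
P=X[220:280,110:165].reshape(-1,3);P=P[P[:,2]>.1];print("bottle",P.mean(0),P[:,2].max())
w=load("wrist0.npz"); s=arm.observe(); T=Ro.from_rotvec(s["ee_rot"]).as_matrix()
c=-w["R"].T@w["t"]; print("cam in tool",T.T@(c-s["position"]),"axes in tool\n",(w["R"]@T).round(3)); print(T.round(3))
# slot
reg=np.zeros((480,640),bool);reg[225:325,330:430]=1
v,u=np.nonzero(reg);Q=ray(np.c_[u,v],.082,K,R,t);k=(np.hypot(Q[:,0]-.5305,Q[:,1]+.153)<.021);dark=k&(V[v,u]<90)
print(dark.sum(),cv2.fitLine(Q[dark,:2].astype(np.float32),2,0,.01,.01).ravel())
```

```text
pinkA 543 [0.593 0.135 0.096] 0.13 [ 0.374 -0.009 -0.001] [0.644 0.181 1.241]
pinkB 610 [0.433 0.29  0.101] 0.131 [ 0.374 -0.009 -0.004] [0.472 0.352 1.241]
blue 599 [0.412 0.014 0.099] 0.131 [ 0.374 -0.022 -0.001] [0.446 0.054 1.241]
bottle [0.61423773 0.38375395 0.15908061] 1.241082693652107
cam in tool [ 0.0006316  -0.07897395 -0.17095685] axes in tool
 [[ 1.    -0.     0.001]
 [ 0.     0.956 -0.293]
 [-0.     0.293  0.956]]
[[ 0.354  0.935 -0.   ]
 [ 0.935 -0.354 -0.001]
 [-0.001  0.    -1.   ]]
54 [ 0.99860877  0.05273118  0.52961516 -0.15298739]
```

play_rows(rows=[[[-0.638,0.74,-0.136],[0,0,-0.638],1],[[-0.638,0.74,-0.136],[0,0,-0.638],1],[[-0.638,0.74,-0.136],[0,0,-0.638],1],[[-0.638,0.74,-0.136],[0,0,-0.638],1],[[-0.638,0.74,-0.136],[0,0,-0.638],1],[[-0.638,0.74,-0.136],[0,0,-0.638],1],[[-0.638,0.74,-0.136],[0,0,-0.638],1],[[-0.638,0.74,-0.136],[0,0,-0.638],1],[[-0.638,0.74,-0.136],[0,0,-0.638],1],[[-0.638,0.74,-0.136],[0,0,-0.638],1]])

```text
clock: 1.15
position: [0.455, 0.1527, 0.2817]
ee_rot: [1.858, 2.533, 0.0]
force: [0.2, 0.5, -0.1]
width: 0.999
```

play_rows(rows=[[[0,0,0],[0,0,0],1],[[0,0,0],[0,0,0],1],[[0,0,0],[0,0,0],1],[[0,0,0],[0,0,0],1]])

```text
clock: 1.55
position: [0.4536, 0.1566, 0.2809]
ee_rot: [-1.853, -2.536, 0.001]
force: [-0.2, -0.2, -0.2]
width: 0.995
```

```bash
cat >> h.py <<'E'
def shot(n,tag):
    from cell import eyes
    c=eyes.get_calibration(n); p,d=eyes.get_image(n)
    cv2.imwrite(f"pics/{tag}.png",p[:,:,::-1]); np.savez(f"{tag}.npz",p=p,d=d,K=c["intrinsics"],R=c["R"],t=c["t"])
    return p,d,c["intrinsics"],c["R"],c["t"]
E
python3 - <<'E'
from h import *
p,d,K,R,t=shot("wrist","w1")
X=pts(d,K,R,t); hsv=cv2.cvtColor(p,cv2.COLOR_RGB2HSV);H,S,V=[hsv[...,i].astype(int) for i in range(3)]
m=(H>5)&(H<20)&(S>150); print("z",np.percentile(X[m][:,2],[5,50,95]))
top=m&(X[...,2]>.132);v,u=np.nonzero(top);print(len(u),u.mean(),v.mean(),rect(ray(np.c_[u,v],.138,K,R,t)))
near=(np.hypot(X[...,0]-.454,X[...,1]-.155)<.065)
for a,b in((.066,.082),(.069,.0755),(.0755,.083)):
    P=X[near&(X[...,2]>a)&(X[...,2]<b)&~m];print(len(P),rect(P))
E
```

```text
z [0.0786116  0.13693211 0.13854636]
1492 319.81166219839145 223.78217158176943 ((523.193359375, 238.46527099609375), (263.331787109375, 40.47563171386719), 49.48460388183594)
2164 ((454.8833312988281, 158.79110717773438), (70.46287536621094, 54.039608001708984), 16.738201141357422)
596 ((454.95452880859375, 158.82608032226562), (70.28373718261719, 54.036869049072266), 16.698585510253906)
1536 ((454.3890686035156, 156.8345947265625), (67.79011535644531, 45.67465591430664), 18.41460609436035)
```

View pics/w1.png

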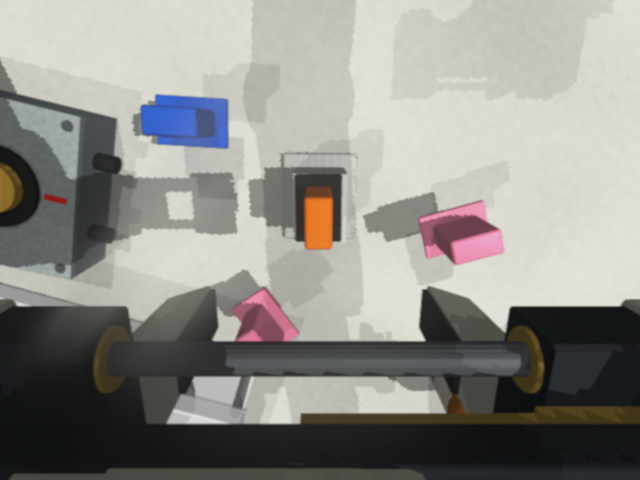

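The wrist view shows the orange handle at (319,224) between the fingers, pink at (465,235) and (262,322), and blue at (185,120). I'll refine the handle.

Run:
```python
from h import *
from cell import arm
from scipy.spatial.transform import Rotation as Ro
z=load("w1.npz");p,d,K,R,t=[z[k] for k in "pdKRt"]
X=pts(d,K,R,t); hsv=cv2.cvtColor(p,cv2.COLOR_RGB2HSV);H,S,V=[hsv[...,i].astype(int) for i in range(3)]
m=(H>5)&(H<20)&(S>150)&(X[...,2]>.132)&(np.hypot(X[...,0]-.454,X[...,1]-.155)<.05)
v,u=np.nonzero(m);P=ray(np.c_[u,v],.138,K,R,t);r=rect(P);print(len(u),r)
s=arm.observe();T=Ro.from_rotvec(s["ee_rot"]).as_matrix();print(s["position"],"toolx deg",np.degrees(np.arctan2(T[1,0],T[0,0])))
```

```text
1484 ((523.193359375, 238.46527099609375), (263.331787109375, 40.47563171386719), 49.48460388183594)
[0.45367029 0.1564516  0.28095886] toolx deg 107.68469485326634
```

Run:
```python
from h import *
z=load("w1.npz");p,d,K,R,t=[z[k] for k in "pdKRt"]
X=pts(d,K,R,t); hsv=cv2.cvtColor(p,cv2.COLOR_RGB2HSV);H,S,V=[hsv[...,i].astype(int) for i in range(3)]
m=(H>5)&(H<20)&(S>150)&(X[...,2]>.132)&(X[...,2]<.15)&(np.hypot(X[...,0]-.454,X[...,1]-.155)<.05)
v,u=np.nonzero(m);P=ray(np.c_[u,v],.138,K,R,t);r=rect(P);print(len(u),r,P.mean(0),X[m].mean(0))
```

```text
1467 ((453.3623046875, 156.48013305664062), (44.96686553955078, 23.379066467285156), 18.291221618652344) [0.45270338 0.15643676 0.138     ] [0.452895   0.15649855 0.13715142]
```

play_rows(rows=[[[0,0,0.09],[0,0,-0.009],1],[[0,0,0.18],[0,0,-0.009],1],[[0,0,0.25],[0,0,-0.009],1],[[0,0,0.31],[0,0,-0.009],1],[[0,0,0.36],[0,0,-0.009],1],[[0,0,0.36],[0,0,-0.009],1],[[0,0,0.36],[0,0,-0.009],1],[[0,0,0.36],[0,0,-0.009],1],[[0,0,0.36],[0,0,-0.009],1]])

```text
clock: 2.5
position: [0.4552, 0.1558, 0.1026]
ee_rot: [1.844, 2.542, 0.004]
force: [-0.9, -1.0, -0.2]
width: 0.997
```

play_rows(rows=[[[0,0,0],[0,0,0],-1],[[0,0,0],[0,0,0],-1],[[0,0,0],[0,0,0],-1],[[0,0,0],[0,0,0],-1],[[0,0,0],[0,0,0],-1],[[0,0,0],[0,0,0],-1],[[0,0,0],[0,0,0],-1],[[0,0,0],[0,0,0],-1],[[0,0,0],[0,0,0],-1],[[0,0,0],[0,0,0],-1]], newtons=45)

```text
clock: 3.5
position: [0.4542, 0.1552, 0.1011]
ee_rot: [-1.844, -2.543, 0.0]
force: [0.4, -0.0, -2.6]
width: 0.259
```

play_rows(rows=[[[0,0,-0.02],[0,0,0],-1],[[0,0,-0.06],[0,0,0],-1],[[0,0,-0.12],[0,0,0],-1],[[0,0,-0.19],[0,0,0],-1],[[0,0,-0.26],[0,0,0],-1],[[0,0,-0.33],[0,0,0],-1],[[0,0,-0.38],[0,0,0],-1],[[0,0,-0.38],[0,0,0],-1],[[0,0,-0.38],[0,0,0],-1],[[0,0,-0.38],[0,0,0],-1]])

```text
clock: 4.5
position: [0.4535, 0.1548, 0.2902]
ee_rot: [-1.844, -2.542, 0.003]
force: [0.4, -0.5, -1.6]
width: 0.257
```

```bash
cat >> h.py <<'E'
def move_to(pos,toolx_deg):
    from cell import arm
    from scipy.spatial.transform import Rotation as Ro
    s=arm.observe();T=Ro.from_rotvec(s["ee_rot"]).as_matrix()
    a=np.radians(toolx_deg);D=np.array([[np.cos(a),np.sin(a),0],[np.sin(a),-np.cos(a),0],[0,0,-1.]])
    print("pos",s["position"].round(4),"toolx",np.degrees(np.arctan2(T[1,0],T[0,0])).round(2),"tilt",np.degrees(np.arccos(-T[2,2])).round(2),"F",s["force"].round(2),"M",s["ft_torque"].round(3),"w",s["width"])
    print("shift share",(T.T@(np.array(pos)-s["position"])/.5).round(4),"turn share",(np.degrees(Ro.from_matrix(T.T@D).as_rotvec())/60).round(4))
E
python3 - <<'E'
from h import *
move_to([.605,-.153,.291],94.5)
shot("side","s1"); shot("wrist","w1b")
E
```

```text
pos [0.4535 0.1548 0.2902] toolx 108.08 tilt 0.12 F [ 0.42 -0.54 -1.6 ] M [ 0.103  0.064 -0.031] w 0.25704608697254094
shift share [-0.6792  0.0969 -0.0017] turn share [-0.0019  0.0005  0.2264]
```

View pics/s1.png

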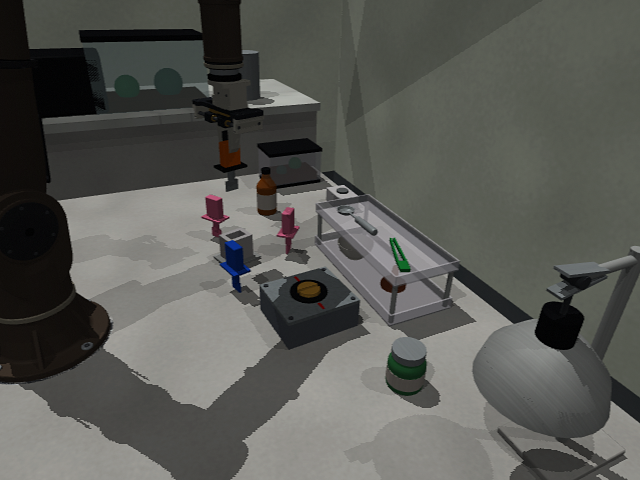

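View pics/w1b.png

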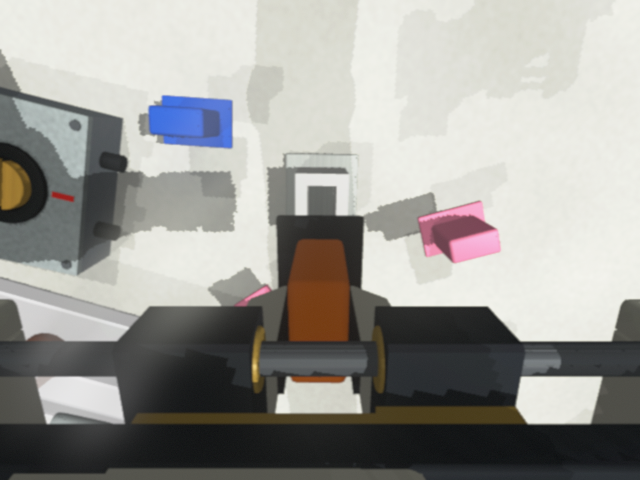

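The key is lifted out and held upright, at side-view (230,160). The empty stand shows in the wrist view at (322,195). Next I'll move to view the stud.

play_rows(rows=[[[-0.08,0.01,0],[0,0,0.03],-1],[[-0.16,0.023,0],[0,0,0.06],-1],[[-0.25,0.036,0],[0,0,0.09],-1],[[-0.34,0.049,0],[0,0,0.12],-1],[[-0.43,0.061,0],[0,0,0.15],-1],[[-0.52,0.074,0],[0,0,0.18],-1],[[-0.61,0.087,0],[0,0,0.226],-1],[[-0.68,0.097,0],[0,0,0.226],-1],[[-0.68,0.097,0],[0,0,0.226],-1],[[-0.68,0.097,0],[0,0,0.226],-1]])

```text
clock: 5.6
position: [0.6055, -0.1536, 0.2897]
ee_rot: [-2.133, -2.304, 0.003]
force: [0.4, -0.0, -1.0]
width: 0.258
```

play_rows(rows=[[[0,0,0],[0,0,0],-1],[[0,0,0],[0,0,0],-1],[[0,0,0],[0,0,0],-1],[[0,0,0],[0,0,0],-1]])

```text
clock: 6.0
position: [0.6059, -0.1522, 0.2914]
ee_rot: [-2.131, -2.309, -0.001]
force: [-0.1, 0.6, -1.9]
width: 0.257
```

```bash
cat > stud.py <<'E'
from h import *
def stud(tag,z=.082,c0=(.5305,-.1535)):
    s=load(tag+".npz");p,d,K,R,t=[s[k] for k in "pdKRt"]
    hsv=cv2.cvtColor(p,cv2.COLOR_RGB2HSV);H,S,V=[hsv[...,i].astype(int) for i in range(3)]
    v,u=np.mgrid[:480,:640];Q=ray(np.c_[u.ravel(),v.ravel()],z,K,R,t)[:,:2].reshape(480,640,2)
    n=np.hypot(Q[...,0]-c0[0],Q[...,1]-c0[1])<.035
    b=n&(S>90)&(H>12)&(H<32)
    P=Q[b]; hull=cv2.convexHull((P*1e3).astype(np.float32)); e=cv2.fitEllipse(hull)
    c=np.array(e[0])/1e3; print("brass",b.sum(),"px",u[b].mean().round(1),v[b].mean().round(1),"ellipse",e,"circle",cv2.minEnclosingCircle((P*1e3).astype(np.float32)))
    # two halves: split & fit slot edges
    nl,L,st,ce=cv2.connectedComponentsWithStats(b.astype(np.uint8))
    o=[i for i in range(1,nl) if st[i,4]>50];print([(st[i,4],ce[i].round(1).tolist()) for i in o])
    dk=(np.hypot(Q[...,0]-c[0],Q[...,1]-c[1])<.021)&(V<100)&~b
    l=cv2.fitLine(Q[dk].astype(np.float32),2,0,.01,.01).ravel();l=l if l[0]>0 else -l*[1,1,-1,-1];print("slot dark",dk.sum(),l,np.degrees(np.arctan2(l[1],l[0])))
    if len(o)==2:
        A=[Q[L==i].mean(0) for i in o];w=A[1]-A[0];print("halves normal deg",np.degrees(np.arctan2(w[1],w[0])),"mid",(A[0]+A[1])/2)
E
python3 - <<'E'
from h import *; from stud import stud
move_to([.605,-.153,.291],94.5)
shot("wrist","w2"); stud("w2")
E
```

```text
pos [ 0.6059 -0.1522  0.2914] toolx 94.59 tilt 0.02 F [-0.09  0.62 -1.88] M [ 0.029  0.018 -0.002] w 0.25721309939371917
shift share [-0.0015 -0.002   0.0008] turn share [ 0.0003 -0.0003  0.0015]
brass 2128 px 324.2 127.2 ellipse ((530.1184692382812, -152.32135009765625), (51.19112014770508, 51.72698211669922), 12.192398071289062) circle ((530.1461181640625, -152.3142852783203), 26.011524200439453)
[(np.int32(1047), [310.7, 127.0]), (np.int32(1081), [337.3, 127.4])]
slot dark 266 [ 0.99853206  0.05416432  0.5302272  -0.15264429] 3.1049066
halves normal deg 93.65457652743304 mid [ 0.52973048 -0.15252927]
```

View pics/w2.png

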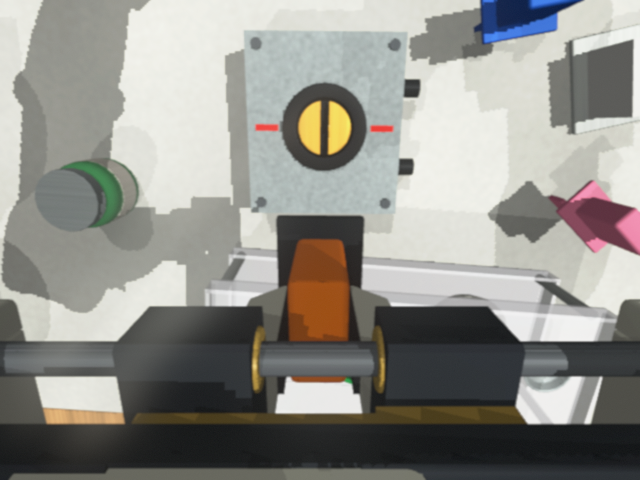

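The stud is at px (324,127): world (530.2,-152.5) mm, slot 3.4°, which agrees with the top view within 1 mm. Next I'll go above it.

Run:
```python
from h import *
move_to([.5302,-.1525,.184],93.4)
```

```text
pos [ 0.606  -0.1524  0.2914] toolx 94.57 tilt 0.02 F [-0.53 -0.31 -0.87] M [ 0.02  -0.01  -0.012] w 0.25902026405622225
shift share [ 0.0118 -0.1512  0.2148] turn share [ 0.0004 -0.0002  0.0195]
```

play_rows(rows=[[[0.006,-0.075,0],[0,0,0.0195],-1],[[0.012,-0.151,0.02],[0,0,0.0195],-1],[[0.012,-0.151,0.08],[0,0,0.0195],-1],[[0.012,-0.151,0.14],[0,0,0.0195],-1],[[0.012,-0.151,0.19],[0,0,0.0195],-1],[[0.012,-0.151,0.215],[0,0,0.0195],-1],[[0.012,-0.151,0.215],[0,0,0.0195],-1],[[0.012,-0.151,0.215],[0,0,0.0195],-1],[[0.012,-0.151,0.215],[0,0,0.0195],-1],[[0.012,-0.151,0.215],[0,0,0.0195],-1]])

```text
clock: 7.05
position: [0.531, -0.1531, 0.1849]
ee_rot: [2.154, 2.284, 0.002]
force: [-0.2, 0.2, -1.8]
width: 0.259
```

Run:
```python
from h import *
move_to([.5302,-.1525,.161],93.4)
p,d,K,R,t=shot("side","s2")
c=cv2.resize(p[200:360,230:390],None,fx=3.7,fy=3.7,interpolation=3);cv2.imwrite("pics/s2c.png",c[...,::-1])
```

```text
pos [ 0.531  -0.1531  0.1849] toolx 93.35 tilt 0.12 F [-0.18  0.2  -1.85] M [ 0.008  0.068 -0.062] w 0.25896716940367176
shift share [ 0.0014 -0.0017  0.0477] turn share [ 0.0019  0.0003 -0.0008]
```

View pics/s2c.png

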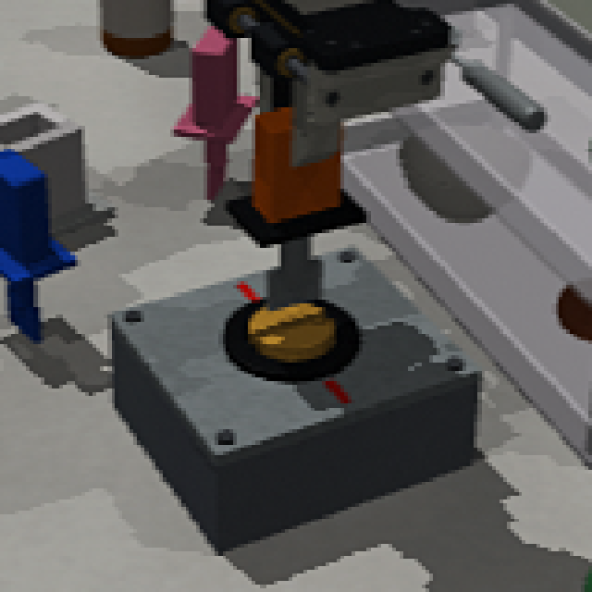

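The key hangs over the stud with its blade parallel to the slot. I'll lower gently and watch the force.

play_rows(rows=[[[0,0,0.01],[0,0,0],-1],[[0,0,0.018],[0,0,0],-1],[[0,0,0.024],[0,0,0],-1],[[0,0,0.03],[0,0,0],-1],[[0,0,0.035],[0,0,0],-1],[[0,0,0.035],[0,0,0],-1],[[0,0,0.035],[0,0,0],-1],[[0,0,0.035],[0,0,0],-1]])

```text
clock: 7.9
position: [0.5304, -0.153, 0.1664]
ee_rot: [2.155, 2.285, 0.0]
force: [-0.2, -0.4, -1.8]
width: 0.257
```

Run:
```python
from h import *
move_to([.5302,-.1525,.161],93.4)
p,d,K,R,t=shot("side","s3")
c=cv2.resize(p[230:340,250:370],None,fx=5,fy=5,interpolation=3);cv2.imwrite("pics/s3c.png",c[...,::-1])
```

```text
pos [ 0.5304 -0.153   0.1664] toolx 93.35 tilt 0.02 F [-0.18 -0.44 -1.81] M [ 0.021  0.042 -0.007] w 0.25657645635230797
shift share [ 0.001  -0.0003  0.0107] turn share [ 0.0003  0.     -0.0008]
```

View pics/s3c.png

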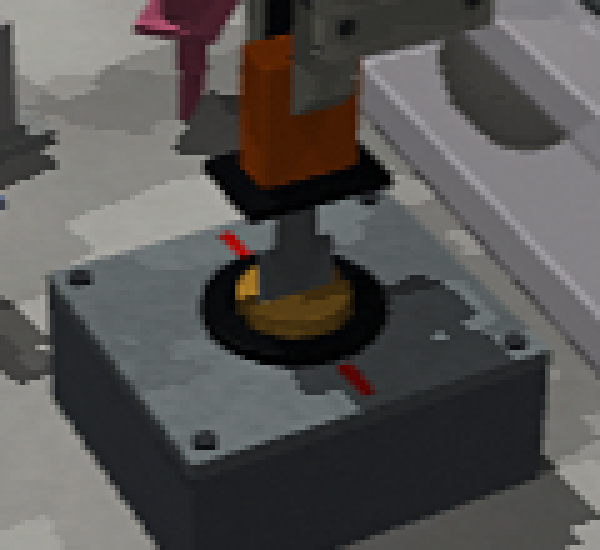

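The blade is in the slot with no added force. Now I'll press down.

play_rows(rows=[[[0,0,0.006],[0,0,0],-1],[[0,0,0.012],[0,0,0],-1],[[0,0,0.018],[0,0,0],-1],[[0,0,0.024],[0,0,0],-1],[[0,0,0.03],[0,0,0],-1],[[0,0,0.034],[0,0,0],-1],[[0,0,0.034],[0,0,0],-1],[[0,0,0.034],[0,0,0],-1]])

```text
clock: 8.75
position: [0.5305, -0.1529, 0.1494]
ee_rot: [2.155, 2.285, 0.001]
force: [-0.7, -0.2, 4.5]
width: 0.256
```

play_rows(rows=[[[0,0,0.004],[0,0,0],-1],[[0,0,0.008],[0,0,0],-1],[[0,0,0.008],[0,0,0],-1],[[0,0,0.008],[0,0,0],-1]], newtons=55)

```text
clock: 9.15
position: [0.5307, -0.153, 0.1457]
ee_rot: [2.155, 2.285, 0.001]
force: [-1.1, 1.9, 8.0]
width: 0.256
```

Run:
```python
from h import *
move_to([.5302,-.1525,.161],93.4)
p,d,K,R,t=shot("side","s4")
c=cv2.resize(p[230:340,250:370],None,fx=5,fy=5,interpolation=3);cv2.imwrite("pics/s4c.png",c[...,::-1])
```

```text
pos [ 0.5307 -0.153   0.1457] toolx 93.35 tilt 0.06 F [-1.12  1.92  7.97] M [0.319 0.45  0.078] w 0.2564257328585761
shift share [ 0.001  -0.0008 -0.0306] turn share [ 0.001  -0.     -0.0008]
```

View pics/s4c.png

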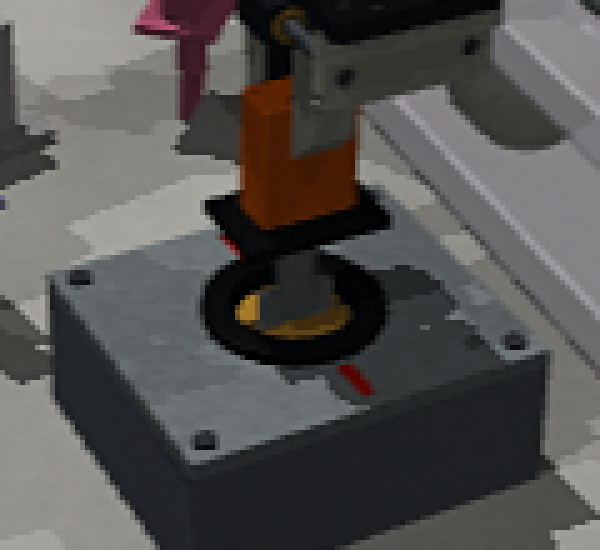

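play_rows(rows=[[[0,0,0.003],[0,0,0],-1],[[0,0,0.006],[0,0,0],-1],[[0,0,0.006],[0,0,0],-1],[[0,0,0.006],[0,0,0],-1]])

```text
clock: 9.6
position: [0.532, -0.1531, 0.1453]
ee_rot: [2.153, 2.283, 0.005]
force: [-7.2, 3.8, 32.5]
width: 0.255
```

Bottomed at TCP z ≈ 0.1455, which matches the 14 mm of travel. I'll ease off 1.5 mm and turn clockwise (+z of the tool).

play_rows(rows=[[[0,0,-0.003],[0,0,0],-1],[[0,0,-0.003],[0,0,0.1],-1],[[0,0,-0.003],[0,0,0.2],-1],[[0,0,-0.003],[0,0,0.3],-1],[[0,0,-0.003],[0,0,0.4],-1],[[0,0,-0.003],[0,0,0.4],-1]])

```text
clock: 10.2
position: [0.5313, -0.1534, 0.1455]
ee_rot: [2.586, 1.781, 0.003]
force: [-4.0, 1.8, 20.0]
width: 0.253
```

Run:
```python
from h import *
move_to([.5302,-.1525,.145],93.4)
```

```text
pos [ 0.5313 -0.1534  0.1455] toolx 69.13 tilt 0.16 F [-3.98  1.79 19.98] M [ 0.324  1.088 -0.068] w 0.2531300106908907
shift share [ 0.0009 -0.0028  0.0009] turn share [ 2.700e-03 -1.000e-04 -4.045e-01]
```

play_rows(rows=[[[0,0,0],[0,0,0.1],-1],[[0,0,0],[0,0,0.2],-1],[[0,0,0],[0,0,0.3],-1],[[0,0,0],[0,0,0.4],-1],[[0,0,0],[0,0,0.5],-1],[[0,0,0],[0,0,0.6],-1],[[0,0,0],[0,0,0.7],-1],[[0,0,0],[0,0,0.75],-1],[[0,0,0],[0,0,0.75],-1]])

```text
clock: 11.1
position: [0.5308, -0.1539, 0.1454]
ee_rot: [3.071, 0.659, 0.003]
force: [-6.6, -0.0, 23.2]
width: 0.251
```

Run:
```python
from h import *
move_to([.5302,-.1525,.145],93.4)
```

```text
pos [ 0.5308 -0.1539  0.1454] toolx 24.21 tilt 0.11 F [-6.57e+00 -1.00e-02  2.32e+01] M [ 1.000e-03  1.809e+00 -7.600e-02] w 0.2513269042340611
shift share [ 0.0001 -0.003   0.0009] turn share [ 1.8000e-03 -4.0000e-04 -1.1531e+00]
```

Turned 69° with only drag torque (−0.076). Next I'll go in 2° steps until the stop is felt.

play_rows(rows=[[[0,0,0],[0,0,0.035],-1],[[0,0,0],[0,0,0.07],-1],[[0,0,0],[0,0,0.105],-1],[[0,0,0],[0,0,0.133],-1],[[0,0,0],[0,0,0.133],-1]])

```text
clock: 11.6
position: [0.5306, -0.1539, 0.1454]
ee_rot: [3.109, 0.445, 0.002]
force: [-5.9, 1.1, 22.7]
width: 0.257
```

Run:
```python
from h import *
move_to([.5302,-.1525,.145],93.4)
```

```text
pos [ 0.5306 -0.1539  0.1454] toolx 16.28 tilt 0.09 F [-5.92  1.15 22.67] M [-0.011  1.952  0.024] w 0.2572477569888411
shift share [ 0.     -0.003   0.0009] turn share [ 1.5000e-03 -7.0000e-04 -1.2853e+00]
```

play_rows(rows=[[[0,0,0],[0,0,0.033],-1],[[0,0,0],[0,0,0.033],-1]])

```text
clock: 11.8
position: [0.5306, -0.1539, 0.1454]
ee_rot: [3.117, 0.391, 0.002]
force: [-6.5, 1.4, 22.9]
width: 0.258
```

Run:
```python
from h import *
move_to([.5302,-.1525,.145],93.4)
```

```text
pos [ 0.5306 -0.1539  0.1454] toolx 14.3 tilt 0.09 F [-6.51  1.43 22.93] M [ 0.032  1.933 -0.002] w 0.25824820548853367
shift share [-0.0001 -0.003   0.0008] turn share [ 1.5000e-03 -7.0000e-04 -1.3184e+00]
```

play_rows(rows=[[[0,0,0],[0,0,0.033],-1],[[0,0,0],[0,0,0.033],-1]])

```text
clock: 12.0
position: [0.5306, -0.1539, 0.1454]
ee_rot: [3.123, 0.337, 0.002]
force: [-6.1, 0.6, 23.5]
width: 0.26
```

Run:
```python
from h import *
move_to([.5302,-.1525,.145],93.4)
```

```text
pos [ 0.5306 -0.1539  0.1454] toolx 12.32 tilt 0.09 F [-6.14  0.6  23.51] M [ 0.064  1.992 -0.032] w 0.2596445047348612
shift share [-0.0001 -0.0029  0.0008] turn share [ 1.4000e-03 -7.0000e-04 -1.3514e+00]
```

Run:
```python
from h import *
p,d,K,R,t=shot("side","s5")
c=cv2.resize(p[220:340,250:370],None,fx=5,fy=5,interpolation=3);cv2.imwrite("pics/s5c.png",c[...,::-1])
```

```text
(no output)
```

View pics/s5c.png

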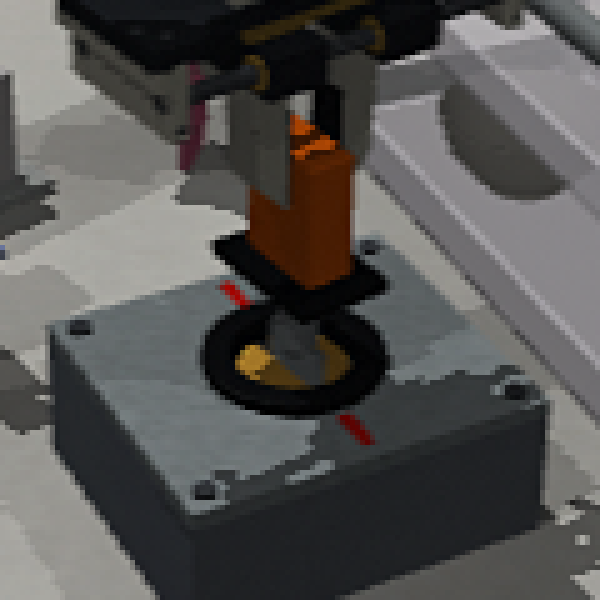

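play_rows(rows=[[[0,0,0],[0,0,0.033],-1],[[0,0,0],[0,0,0.05],-1],[[0,0,0],[0,0,0.05],-1]])

```text
clock: 12.35
position: [0.5305, -0.1539, 0.1454]
ee_rot: [3.131, 0.256, 0.002]
force: [-5.8, 0.9, 24.3]
width: 0.26
```

Run:
```python
from h import *
move_to([.5302,-.1525,.145],93.4)
```

```text
pos [ 0.5305 -0.1539  0.1454] toolx 9.34 tilt 0.08 F [-5.82  0.94 24.3 ] M [0.135 2.074 0.018] w 0.25978847972032193
shift share [-0.0001 -0.0029  0.0008] turn share [ 1.300e-03 -7.000e-04 -1.401e+00]
```

play_rows(rows=[[[0,0,0],[0,0,0.033],-1],[[0,0,0],[0,0,0.05],-1],[[0,0,0],[0,0,0.05],-1]])

```text
clock: 12.65
position: [0.5305, -0.1539, 0.1454]
ee_rot: [3.136, 0.174, 0.002]
force: [-5.3, 0.6, 23.6]
width: 0.259
```

Run:
```python
from h import *
move_to([.5302,-.1525,.145],93.4)
```

```text
pos [ 0.5305 -0.1539  0.1454] toolx 6.35 tilt 0.08 F [-5.26  0.61 23.56] M [0.05  2.062 0.099] w 0.2592806204447069
shift share [-0.0003 -0.0029  0.0008] turn share [ 1.3000e-03 -7.0000e-04 -1.4508e+00]
```

play_rows(rows=[[[0,0,0],[0,0,0.033],-1],[[0,0,0],[0,0,0.033],-1]])

```text
clock: 12.85
position: [0.5307, -0.1539, 0.1454]
ee_rot: [3.139, 0.119, 0.003]
force: [-5.4, 1.3, 22.1]
width: 0.258
```

Run:
```python
from h import *
move_to([.5302,-.1525,.145],93.4)
```

```text
pos [ 0.5307 -0.1539  0.1454] toolx 4.36 tilt 0.1 F [-5.44  1.28 22.12] M [0.088 1.87  0.14 ] w 0.2584094477538953
shift share [-0.0008 -0.0028  0.0007] turn share [ 1.500e-03 -9.000e-04 -1.484e+00]
```

play_rows(rows=[[[0,0,0],[0,0,0.033],-1],[[0,0,0],[0,0,0.033],-1]])

```text
clock: 13.05
position: [0.5305, -0.1538, 0.1454]
ee_rot: [3.141, 0.066, 0.002]
force: [-7.3, 0.7, 24.2]
width: 0.256
```

Run:
```python
from h import *
move_to([.5302,-.1525,.145],93.4)
```

```text
pos [ 0.5305 -0.1538  0.1454] toolx 2.39 tilt 0.07 F [-7.32  0.7  24.15] M [0.229 2.069 0.299] w 0.25627495794465693
shift share [-0.0005 -0.0027  0.0007] turn share [ 1.1000e-03 -7.0000e-04 -1.5168e+00]
```

Torque is now 0.30 N m against about 0.05 of drag: that's the stop. One small push to confirm, then let up straight.

play_rows(rows=[[[0,0,0],[0,0,0.02],-1],[[0,0,0],[0,0,0.02],-1]])

```text
clock: 13.25
position: [0.5303, -0.1538, 0.1453]
ee_rot: [3.141, 0.033, 0.001]
force: [-6.9, 1.3, 23.2]
width: 0.257
```

Run:
```python
from h import *
move_to([.5302,-.1525,.145],93.4)
```

```text
pos [ 0.5303 -0.1538  0.1453] toolx 1.22 tilt 0.05 F [-6.92  1.29 23.18] M [0.171 2.285 0.322] w 0.25744317972084857
shift share [-0.0001 -0.0026  0.0007] turn share [ 7.0000e-04 -6.0000e-04 -1.5363e+00]
```

play_rows(rows=[[[0,0,-0.004],[0,0,0],-1],[[0,0,-0.008],[0,0,0],-1],[[0,0,-0.012],[0,0,0],-1],[[0,0,-0.016],[0,0,0],-1],[[0,0,-0.016],[0,0,0],-1],[[0,0,-0.016],[0,0,0],-1]])

```text
clock: 13.85
position: [0.5298, -0.1532, 0.1518]
ee_rot: [3.141, 0.034, -0.001]
force: [-4.0, -2.0, 5.8]
width: 0.26
```

Run:
```python
from h import *
move_to([.5302,-.1525,.145],93.4)
p,d,K,R,t=shot("side","s6")
c=cv2.resize(p[220:340,250:370],None,fx=5,fy=5,interpolation=3);cv2.imwrite("pics/s6c.png",c[...,::-1])
```

```text
pos [ 0.5298 -0.1532  0.1518] toolx 1.24 tilt 0.04 F [-4.   -1.99  5.85] M [-0.538  1.491  0.084] w 0.25958620466076454
shift share [ 0.0008 -0.0014  0.0137] turn share [-5.0000e-04  6.0000e-04 -1.5359e+00]
```

View pics/s6c.png

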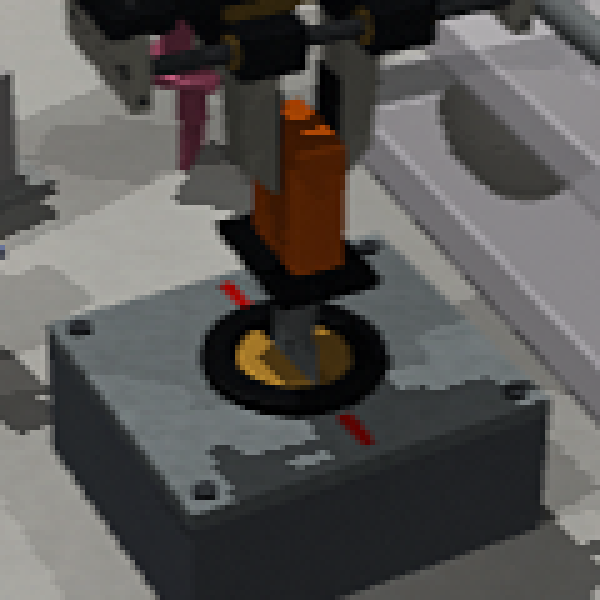

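The stud has followed the key up past the rib level (force 7.6 N at about 7 mm). I'll relieve the yaw and withdraw.

play_rows(rows=[[[0,0,-0.004],[0,0,-0.05],-1],[[0,0,-0.01],[0,0,-0.05],-1],[[0,0,-0.016],[0,0,-0.05],-1],[[0,0,-0.024],[0,0,-0.05],-1],[[0,0,-0.04],[0,0,-0.05],-1],[[0,0,-0.07],[0,0,-0.05],-1],[[0,0,-0.14],[0,0,-0.05],-1],[[0,0,-0.21],[0,0,-0.05],-1],[[0,0,-0.28],[0,0,-0.05],-1],[[0,0,-0.28],[0,0,-0.05],-1]])

```text
clock: 14.9
position: [0.533, -0.1541, 0.297]
ee_rot: [3.138, 0.116, 0.014]
force: [1.0, -0.7, -1.7]
width: 0.259
```

Run:
```python
from h import *
p,d,K,R,t=shot("side","s7"); shot("wrist","w7")
X=pts(d,K,R,t);c=(slice(275,305),slice(290,330));hsv=cv2.cvtColor(p,cv2.COLOR_RGB2HSV)[c];m=(hsv[...,0]>12)&(hsv[...,0]<32)&(hsv[...,1]>90)
print("brass z",m.sum(),np.percentile(X[c][m][:,2],[10,50,90]))
cv2.imwrite("pics/s7c.png",cv2.resize(p[100:340,210:390],None,fx=2.5,fy=2.5,interpolation=3)[...,::-1])
move_to([.4542,.1552,.275],108.0)
```

```text
brass z 288 [0.07058116 0.07554982 0.07723369]
pos [ 0.531  -0.1528  0.2926] toolx 4.27 tilt 0.15 F [ 0.21  0.93 -1.58] M [-0.029  0.07   0.02 ] w 0.2586636471039288
shift share [-0.1074 -0.6257  0.035 ] turn share [ 0.0022 -0.0018 -1.7289]
```

View pics/s7c.png

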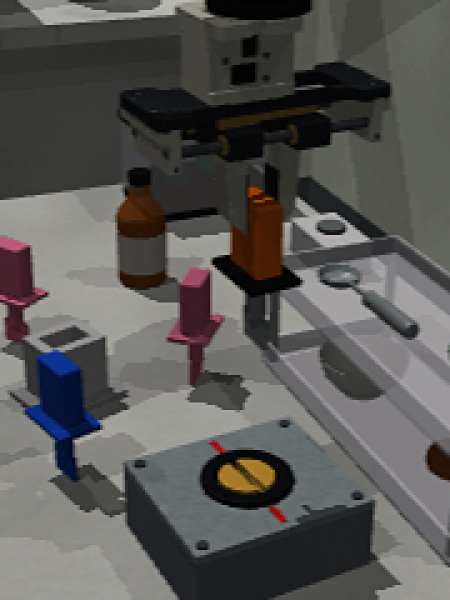

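View pics/w7.png

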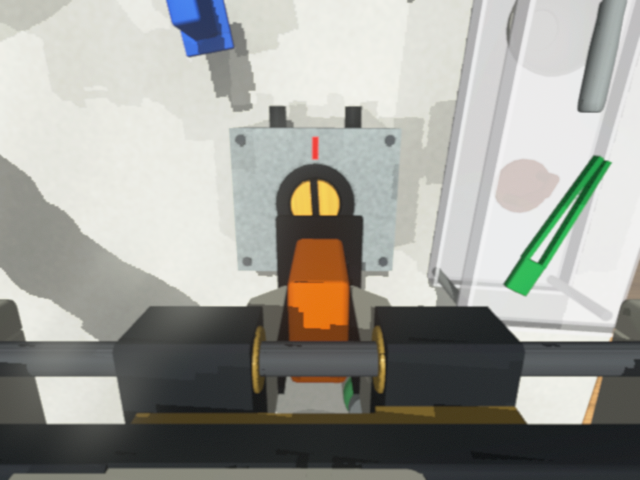

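Stud height is 0.0755 m, flush and caught, with the slot along the red bars. The key sits in the jaws as it did when lifted (collar at row 216, columns 277–363). Now back to the stand.

play_rows(rows=[[[-0.01,-0.06,0],[0,0,-0.09],-1],[[-0.022,-0.13,0],[0,0,-0.18],-1],[[-0.034,-0.2,0],[0,0,-0.27],-1],[[-0.046,-0.27,0],[0,0,-0.36],-1],[[-0.058,-0.34,0],[0,0,-0.45],-1],[[-0.07,-0.41,0],[0,0,-0.54],-1],[[-0.082,-0.48,0],[0,0,-0.63],-1],[[-0.094,-0.55,0],[0,0,-0.72],-1],[[-0.104,-0.61,0],[0,0,-0.81],-1],[[-0.107,-0.626,0],[0,0,-0.9],-1]])

```text
clock: 16.0
position: [0.4517, 0.1592, 0.2903]
ee_rot: [-2.736, -1.541, 0.003]
force: [-0.5, -0.7, -1.5]
width: 0.261
```

play_rows(rows=[[[0,0,0],[0,0,-0.1],-1],[[0,0,0],[0,0,-0.2],-1],[[0,0,0],[0,0,-0.3],-1],[[0,0,0],[0,0,-0.4],-1],[[0,0,0],[0,0,-0.5],-1],[[0,0,0],[0,0,-0.6],-1],[[0,0,0],[0,0,-0.7],-1],[[0,0,0],[0,0,-0.8],-1],[[0,0,0],[0,0,-0.83],-1],[[0,0,0],[0,0,-0.83],-1]])

```text
clock: 17.0
position: [0.453, 0.1552, 0.2905]
ee_rot: [-1.844, -2.542, 0.003]
force: [-0.8, -0.4, -1.5]
width: 0.256
```

Run:
```python
from h import *
shot("wrist","w8");move_to([.4542,.1552,.18],108.0)
p,d,K,R,t=shot("side","s8")
cv2.imwrite("pics/s8c.png",cv2.resize(p[120:280,170:330],None,fx=3.7,fy=3.7,interpolation=3)[...,::-1])
```

```text
pos [0.4531 0.1552 0.2907] toolx 108.0 tilt 0.1 F [-0.15  0.36 -1.95] M [0.056 0.021 0.051] w 0.26134197986255026
shift share [-0.0006  0.0025  0.2214] turn share [-0.0017  0.0002 -0.    ]
```

View pics/w8.png

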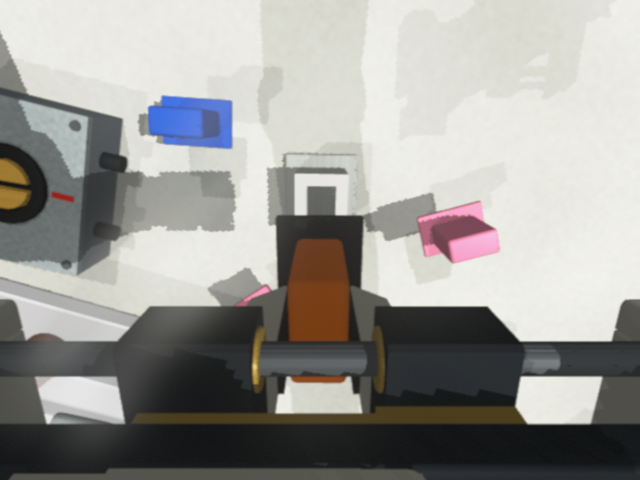

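View pics/s8c.png

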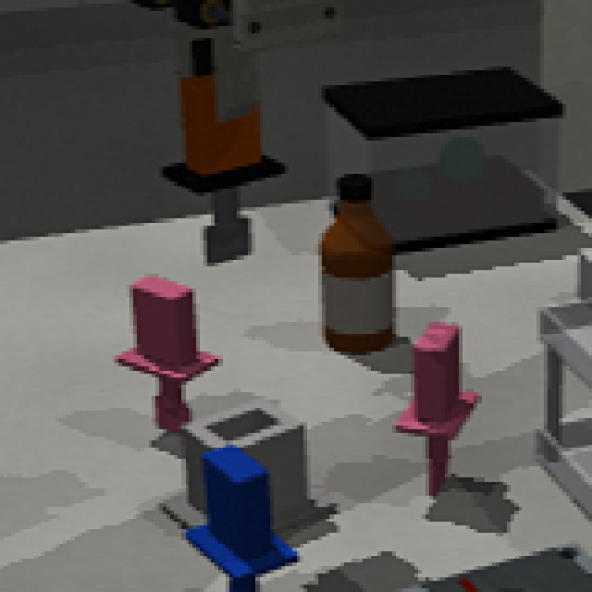

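The wrist view matches the one at lift-out (stand hole at (321,198), key in line). Lowering.

play_rows(rows=[[[0,0.002,0.08],[0,0,0],-1],[[0,0.002,0.15],[0,0,0],-1],[[0,0.002,0.2],[0,0,0],-1],[[0,0.002,0.25],[0,0,0],-1],[[0,0.002,0.3],[0,0,0],-1],[[0,0.002,0.33],[0,0,0],-1],[[0,0.002,0.355],[0,0,0],-1],[[0,0.002,0.37],[0,0,0],-1],[[0,0.002,0.376],[0,0,0],-1],[[0,0.002,0.376],[0,0,0],-1]])

```text
clock: 18.1
position: [0.4546, 0.1556, 0.1036]
ee_rot: [-1.846, -2.542, 0.0]
force: [-0.1, 0.3, -1.8]
width: 0.259
```

Run:
```python
from h import *
move_to([.4542,.1552,.1],108.0)
p,d,K,R,t=shot("side","s9")
cv2.imwrite("pics/s9c.png",cv2.resize(p[160:280,180:300],None,fx=4.5,fy=4.5,interpolation=3)[...,::-1])
```

```text
pos [0.4546 0.1556 0.1036] toolx 108.04 tilt 0.02 F [-0.14  0.28 -1.82] M [ 0.028  0.042 -0.001] w 0.2592733063342293
shift share [-0.0005 -0.001   0.0072] turn share [-0.0003  0.0001  0.0006]
```

View pics/s9c.png

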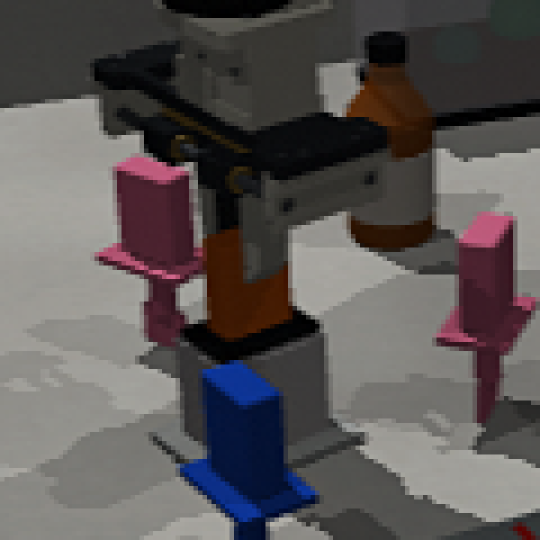

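The key is in the stand with its collar just above the rim. I'll lower in 1 mm steps until contact.

play_rows(rows=[[[0,0,0.002],[0,0,0],-1],[[0,0,0.004],[0,0,0],-1],[[0,0,0.005],[0,0,0],-1],[[0,0,0.005],[0,0,0],-1]])

```text
clock: 18.55
position: [0.4547, 0.1556, 0.1013]
ee_rot: [1.845, 2.542, 0.0]
force: [-0.2, -0.0, -1.4]
width: 0.261
```

play_rows(rows=[[[0,0,0.002],[0,0,0],-1],[[0,0,0.002],[0,0,0],-1],[[0,0,0.002],[0,0,0],-1]])

```text
clock: 18.85
position: [0.4547, 0.1557, 0.1008]
ee_rot: [-1.845, -2.542, -0.001]
force: [-3.8, -0.3, 8.5]
width: 0.255
```

Contact: the collar is on the rim. Open, then rise.

play_rows(rows=[[[0,0,-0.001],[0,0,0],-0.3],[[0,0,-0.001],[0,0,0],0],[[0,0,-0.001],[0,0,0],0.3],[[0,0,-0.001],[0,0,0],0.3],[[0,0,-0.001],[0,0,0],0.3],[[0,0,-0.001],[0,0,0],0.3]])

```text
clock: 19.45
position: [0.4546, 0.1556, 0.1007]
ee_rot: [-1.845, -2.543, 0.0]
force: [-0.4, 0.0, 0.4]
width: 0.643
```

play_rows(rows=[[[0,0,-0.04],[0,0,0],0.3],[[0,0,-0.1],[0,0,0],0.3],[[0,0,-0.18],[0,0,0],0.3],[[0,0,-0.27],[0,0,0],0.3],[[0,0,-0.36],[0,0,0],0.3],[[0,0,-0.36],[0,0,0],0.3],[[0,0,-0.36],[0,0,0],0.3],[[0,0,-0.36],[0,0,0],0.3]])

```text
clock: 20.25
position: [0.454, 0.1554, 0.2798]
ee_rot: [-1.845, -2.542, 0.002]
force: [-0.5, -0.0, -0.0]
width: 0.652
```

Run:
```python
from h import *
from cell import arm
s=arm.observe();print(s["position"],s["force"],s["width"])
p,d,K,R,t=shot("wrist","w10")
X=pts(d,K,R,t); hsv=cv2.cvtColor(p,cv2.COLOR_RGB2HSV);H,S=hsv[...,0],hsv[...,1]
m=(H>5)&(H<20)&(S>150)&(X[...,2]>.132)&(X[...,2]<.15)&(np.hypot(X[...,0]-.454,X[...,1]-.155)<.05)
v,u=np.nonzero(m);print(rect(ray(np.c_[u,v],.138,K,R,t)),np.median(X[m][:,2]))
p,d,K,R,t=shot("side","s10");X=pts(d,K,R,t)
c=(slice(275,305),slice(290,330));h=cv2.cvtColor(p,cv2.COLOR_RGB2HSV)[c];m=(h[...,0]>12)&(h[...,0]<32)&(h[...,1]>90);print("brass z",m.sum(),np.median(X[c][m][:,2]))
shot("top","t10")
cv2.imwrite("pics/s10c.png",cv2.resize(p[160:340,180:370],None,fx=4,fy=3.3,interpolation=3)[...,::-1])
```

```text
[0.45399002 0.15541798 0.27983164] [-0.54368296 -0.0350807  -0.0316676 ] 0.6517651496446845
((453.9462585449219, 156.15737915039062), (44.69816970825195, 23.68284797668457), 18.071523666381836) 0.1372522357706199
brass z 290 0.0754763286705977
```

View pics/s10c.png

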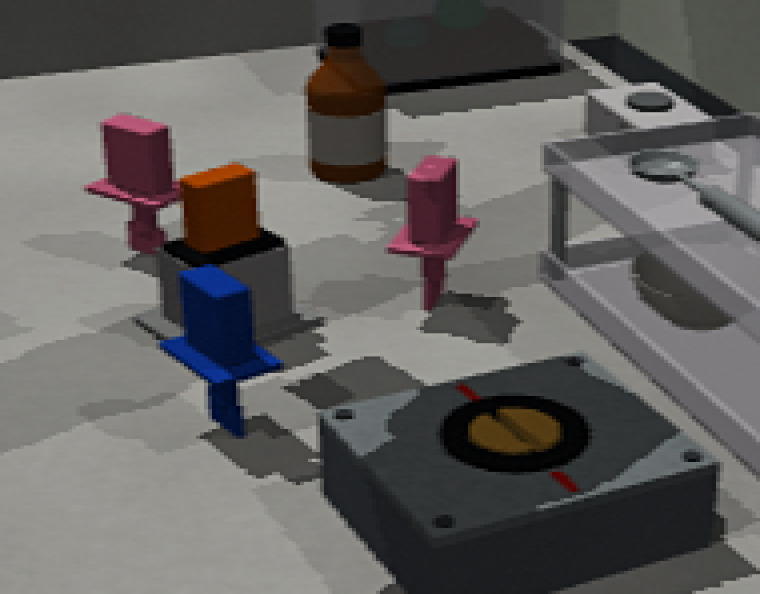

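View pics/w10.png

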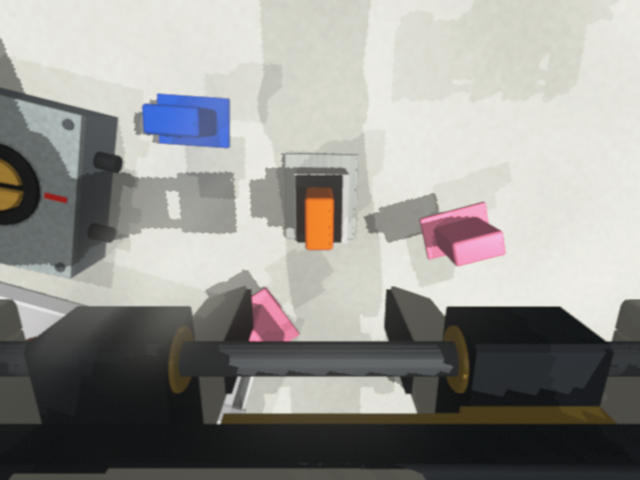

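The key is upright in its stand within 1 mm of where it started, the stud is flush at 0.0755 m, and nothing else has moved. Handing in.

```bash
python3 -c "
from cell import arm
print(arm.sign_off())"
```

```text
the job is handed in; nothing more can be done
None
```

The cover is locked, the orange key is back upright in its stand, and the job was handed in at about 20 s on the robot's clock.

- **Turning the stud:** I pressed the stud to the bottom with the key's blade, with a brief peak of about 33 N at the wrist. I then turned it clockwise until the stop pushed back with about 0.3 N m, roughly 92° of tool turn including the play in the slot. When I let up, it lifted into its catch.
- **Stud check:** its top measured 75.5 mm above the shelf, against 76 mm for locked, both right after withdrawal and again at the end. The slot points along the red bars.
- **Key check:** its handle is within 1 mm and 0.3° of where it started. The top of the handle reads 137 mm, the same as before.
- **Everything else:** in the final side and wrist pictures the look-alikes, bottle and box looked undisturbed. I saved a final top picture but did not look at it. I did not check the spoon, tweezers, bowl, vine anchor and jar separately at the end, but the gripper never went near them.

No check failed. At about 10 mm of press the force read about 6 N, lower than the roughly 9 N I expected, but it came into line by the bottom. The torque readings varied by about 0.05 N m, so the stop only stood out in the last few degrees.

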